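Return a mandrel to its hole in the graded rack

TASK

Take the aluminium mandrel that stands by itself on the round rubber pad, leave the others alone, and put it into the hole of the graded rack that fits its diameter, standing upright and fully home on the bottom of the hole. The hole plate is clamped several millimetres to one side or the other of its middle place, so feel for the hole with the mandrel under light pressure; the plate rides on soft springs and must never be pushed down near its stops.

Things in the scene. Friction and masses are not known exactly. Their poses are not given: they have to be found in the camera images.
- pad: Round black rubber set-down pad, 90 mm diameter, 6 mm high, fixed to the bench. Origin: centre of its underside, on the bench top. The mandrel to be put away stands within 8 mm of its centre.
- mandrel_20: Loose mandrel: aluminium cylinder 20 mm in diameter, 89 mm tall, foot chamfered 1.5 mm wide and 3 mm high, on top a dark spigot 12 mm in diameter, 11 mm tall; about 90 g. Upright; origin at the centre of its foot, z up its axis. Fits hole_20. Any one of the three mandrels stands on the pad; the other two stand on the steel tray and must stay there.
- mandrel_25: Loose mandrel: aluminium cylinder 25 mm in diameter, 89 mm tall, foot chamfered 1.5 mm wide and 3 mm high, on top a dark spigot 12 mm in diameter, 11 mm tall; about 130 g. Upright; origin at the centre of its foot, z up its axis. Fits hole_25. Any one of the three mandrels stands on the pad; the other two stand on the steel tray and must stay there.
- mandrel_30: Loose mandrel: aluminium cylinder 30 mm in diameter, 89 mm tall, foot chamfered 1.5 mm wide and 3 mm high, on top a dark spigot 12 mm in diameter, 11 mm tall; about 180 g. Upright; origin at the centre of its foot, z up its axis. Fits hole_30. Any one of the three mandrels stands on the pad; the other two stand on the steel tray and must stay there.
- frame: Fixed dark steel frame of the rack, 96 (x) by 306 (y) mm, walls 36 mm high. Origin: centre of its underside, on the bench top; y runs along the row, from the smallest hole to the largest. In it lies the aluminium hole plate, top 50 mm above the bench, clamped 4.5 to 11 mm off the middle towards +y or -y, with all its holes; across the row (x) it is true within 0.3 mm. It cannot slide or turn.
- hole_15 (a point): Where the centre of the 15 mm hole would be, at the plate's top face, were the plate in the middle of the frame; the true hole lies 4.5 to 11 mm from it, either way, along the frame's y. Round blind hole 16.5 mm wide (1.5 mm clearance on a 15 mm mandrel), 30 mm deep, its black floor 20 mm above the bench when the plate is up. Holes are 50 mm apart.
- hole_20 (a point): Where the centre of the 20 mm hole would be, at the plate's top face, were the plate in the middle of the frame; the true hole lies 4.5 to 11 mm from it, either way, along the frame's y. Round blind hole 21.5 mm wide (1.5 mm clearance on a 20 mm mandrel), 30 mm deep, its black floor 20 mm above the bench when the plate is up. Holes are 50 mm apart.
- hole_25 (a point): Where the centre of the 25 mm hole would be, at the plate's top face, were the plate in the middle of the frame; the true hole lies 4.5 to 11 mm from it, either way, along the frame's y. Round blind hole 26.5 mm wide (1.5 mm clearance on a 25 mm mandrel), 30 mm deep, its black floor 20 mm above the bench when the plate is up. Holes are 50 mm apart.
- hole_30 (a point): Where the centre of the 30 mm hole would be, at the plate's top face, were the plate in the middle of the frame; the true hole lies 4.5 to 11 mm from it, either way, along the frame's y. Round blind hole 31.5 mm wide (1.5 mm clearance on a 30 mm mandrel), 30 mm deep, its black floor 20 mm above the bench when the plate is up. Holes are 50 mm apart.
- hole_35 (a point): Where the centre of the 35 mm hole would be, at the plate's top face, were the plate in the middle of the frame; the true hole lies 4.5 to 11 mm from it, either way, along the frame's y. Round blind hole 36.5 mm wide (1.5 mm clearance on a 35 mm mandrel), 30 mm deep, its black floor 20 mm above the bench when the plate is up. Holes are 50 mm apart.
- plate (a joint): How far the hole plate is pushed down on its springs, in m: 0 = up, 0.009 = hard on its stops. The springs start to give at about 1 N and then give 1 mm for every 2.5 N (5 mm at about 13.5 N). More than 0.007 (about 18 N) is too hard.
- bin: Blue open plastic parts bin, 130 x 170 x 65 mm, with aluminium cups in it; origin at the centre of its underside. Leave alone.
- bumper: Black ribbed rubber bumper, 60 mm in diameter, 46 mm tall; origin at the centre of its underside. Leave alone.
- tray: Flat fixed steel tray, 75 x 170 mm (x by y), 6 mm high; origin at the centre of its underside. The two mandrels not to be moved stand on it, 80 mm apart along its y.
Things that resemble listed ones, but are neither listed nor needed, are in the scene too. Leave any red or turquoise look-alike of the mandrel_20 alone.

How it is judged:
By the outcome, as a careful person would: the job done as asked, in the order asked, and still so for the second after the job is handed in, with the robot touching nothing.
It also fails if it takes over 51 s, if anything falls off the work surface, if the arm or the gripper's body presses on something with over 40 N, if the wrist force passes 120 N, or if a joint passes its speed limit or range.

ROBOT

A 6-joint arm with a two-finger parallel gripper is mounted at the origin on the work surface. World frame = base frame: x ahead of the robot, y to its left, z up, the work surface at z = 0. Lengths are in mm, angles in rad, forces in N, time in s.
With the tool pointing down it reaches from about 350 to 800 mm from the base axis. Payload 7.3 kg.
Tool frame: the origin (TCP) lies at the very end of the fingers, on their centre line; the grasp point (between the pads) lies env.grip_depth behind it (env.grip_depth is the distance from the TCP to the grasp point, in mm); z points along the fingers, x is the direction in which the jaws open and shut, and the axes are right-handed (so a half turn about z gives the same grasp; the last joint's range is limited). The gripper opens to 85 mm and grips with 20 to 120 N. Pads are 22 mm wide; open, the fingers measure 114 mm over their backs; the gripper's body (76 mm by 85 mm) begins 54 mm behind the grasp point. The pads swing forward as they close: fully open they stand 13 mm farther back than shut.
Start: joints at [-1.462, 0.342, 1.524, -0, 1.275, -0.146], TCP at [132.349, -508.063, 231.322] pointing down, gripper open.
Joint ranges: [-2.53, 2.53], [-0.77, 2.02], [0.04, 2.7], [-1, 4.14], [0.28, 2.66], [-3.11, 3.11]. Speed limits (rad/s): [2.57, 2.57, 3.14, 3.14, 3.14, 3.14].

INTERFACE

Orientations are given as a rotation vector (axis times angle).
In Python, from bench import env gives the robot as it stands.
- The arm moves only by the tool jog_arm, never from a script. Its argument "series" is a list of rows, each a list of 3 entries, a list of its own where there are three numbers: the opening in per cent of the stroke, from 0 (shut) to 100 (fully open), then the shift along the tool's x, y, z in m, then the turn about the tool's z in degrees. In form: [[grip, [tx, ty, tz], turn], ...]. A call has exactly 10 rows; each row is the pose to reach, as a shift and turn from the pose measured when the call began, along the tool's axes at that moment; what a row does not reach only later rows make up. A row lasts 1/10 s, in which the tool goes at most 50 mm and 8.59 degrees, less where a joint would pass 70% of its speed; a pose out of reach is approached as far as the arm can. A call with a gripper value outside its range is refused whole. The fingers move at their own pace and stop on an object; "newtons" is the grip in N (left out, the last holds). Time passes only in rows, so rows that repeat a pose let the fingers close, or fill a call up. It gives the time, the measured TCP pose, the force and the opening at its end, in the units of the state.
- env.get_state(): the state, without advancing time (a new reading comes with each control period).
- env.camera(name): name is "side" or "top" or "wrist"; returns the picture (480x640x3 uint8, red, green, blue); there is no depth.
- env.get_calibration(name): a dict with "fx", "fy", "cx", "cy" (pixels), "rvec" (rotation vector, rad) and "tvec" (3), from world to camera coordinates, as OpenCV has them. Camera axes: x right, y down, z forward; pixel columns grow to the right and rows downward; lengths in mm; the calibration is good to about 2 mm. A picture is of the moment at which its call begins: read the wrist's pose just before it. get_calibration takes no time and is no camera call; for the wrist camera it gives the pose at the moment of the call.
- env.job_done(): hands the job in, once; it reports no verdict.
The state is a dict: "t": time; "joint_positions": joint angles; "qvel": joint speeds; "joint_efforts": joint torques, N m; "ee_pos": TCP position; "tcp_rot": TCP orientation; "contact_force": force on the tool from outside, world axes, zero at the start; "moment": the same for the moment, N m; "opening": opening from 0.0 (shut) to 1.0 (fully open).
Only numpy, scipy, OpenCV 4.12 (cv2) and the standard library are available. Lean on these libraries where they do the work, as an engineer would, in place of code of your own. Each camera call takes 0.05 s, during which the arm holds its last target.

## Working session

There is one attempt and no reset: what is moved stays moved. The work goes in short steps, Python scripts to look and compute and a tool call to move; the robot and the scene stay as the last step left them, time stands still between calls to the robot, and variables do not carry over. Pictures are saved under pics/ and viewed, and the job is handed in when it is done.

Besides the shell and the picture viewer there is one more tool, called after ">>>" by a JSON object that holds its "api" and its "payload". jog_arm: Moves the arm, as the interface text tells. Its arguments: {"type":"object","properties":{"series":{"type":"array","items":{"type":"array"}},"newtons":{"type":"number"}},"required":["series"]}

```bash
ls; mkdir -p pics
cat > h.py <<'E'
from bench import env
import numpy as np, cv2
def P(name):
    c=env.get_calibration(name); K=np.array([[c['fx'],0,c['cx']],[0,c['fy'],c['cy']],[0,0,1]])
    R=cv2.Rodrigues(np.array(c['rvec'],float))[0]; return K,R,np.array(c['tvec'],float).ravel()
def ray(cal,u,v,z):
    K,R,t=cal; d=R.T@np.linalg.inv(K)@[u,v,1]; o=-R.T@t; return o+d*(z-o[2])/d[2]
def proj(cal,p):
    K,R,t=cal; q=K@(R@np.array(p,float)+t); return q[:2]/q[2]
def save(im,n): cv2.imwrite('pics/'+n,cv2.cvtColor(im,cv2.COLOR_RGB2BGR))
E
python3 - <<'E'
from h import *
print(env.get_state(), env.grip_depth)
for n in ['side','top','wrist']:
    cal=P(n); save(env.camera(n),n+'0.png'); print(n,-cal[1].T@cal[2],cal[0][0])
E
```

```text
pics
{'t': 0.0, 'joint_positions': array([-1.46197809e+00,  3.42731933e-01,  1.52503063e+00, -3.90712290e-06,
        1.27542166e+00, -1.46023965e-01]), 'qvel': array([ 0.00124224,  0.00063968,  0.00121694, -0.00136367, -0.00206657,
        0.00024505]), 'joint_efforts': array([ 3.16396632e-03, -4.33666670e+01, -2.46011657e+01,  3.22942014e-05,
        7.68832950e-03, -3.69603833e-05]), 'ee_pos': array([ 132.31143424, -507.62588433,  230.61644046]), 'tcp_rot': array([-2.48482111e+00,  1.92043784e+00,  1.73820119e-03]), 'contact_force': array([-0.63974485,  0.43055327, -0.60940231]), 'moment': array([0.03090369, 0.0184456 , 0.06224671]), 'opening': 0.9969194017152752} 18.700000000000003
side [-104.01346771  668.85091383  624.29005277] [527.3982058    0.         316.79841261]
top [ 475.14891315   17.85714893 1085.70205422] [593.91540134   0.         311.616459  ]
wrist [ 204.91966811 -489.12724276  374.18769764] [402.2351649    0.         320.29330479]
```

View pics/top0.png

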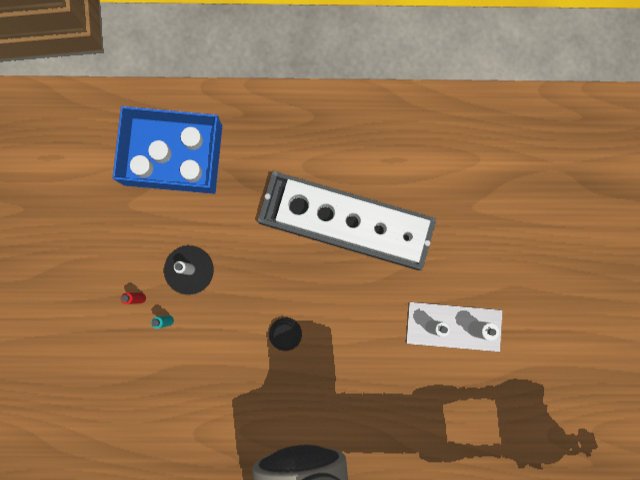

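View pics/side0.png

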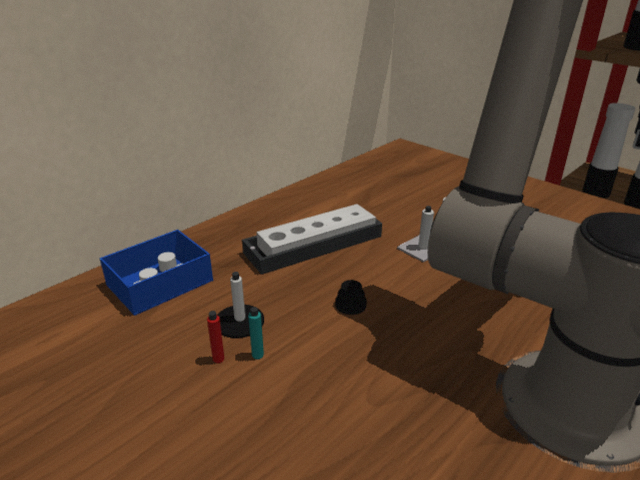

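View pics/wrist0.png

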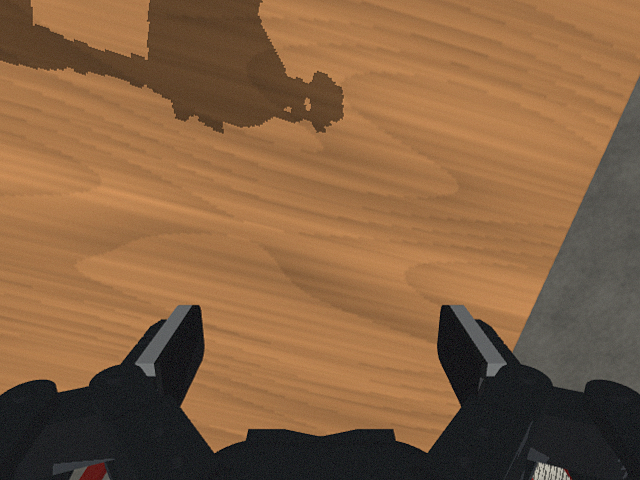

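The top view shows the pad at about (188,270) with its mandrel, red and turquoise look-alikes nearby at (133,298) and (162,322). The rack runs from (298,205), the largest hole, to (408,237), the smallest, and the tray is at (455,327). Next I'll zoom in and measure.

Run:
```python
from h import *
im=cv2.cvtColor(cv2.imread('pics/top0.png'),cv2.COLOR_BGR2RGB)
si=cv2.cvtColor(cv2.imread('pics/side0.png'),cv2.COLOR_BGR2RGB)
a=cv2.resize(im[160:280,240:445],None,fx=3.9,fy=3.9,interpolation=cv2.INTER_CUBIC)
save(a[:600,:800],'z1.png')
b=cv2.resize(im[230:340,100:230],None,fx=5,fy=5,interpolation=cv2.INTER_CUBIC)
save(b,'z2.png')
c=cv2.resize(si[260:370,190:280],None,fx=5,fy=5,interpolation=cv2.INTER_CUBIC)
save(c,'z3.png')
cal=P('top')
# holes
g=cv2.cvtColor(im,cv2.COLOR_RGB2GRAY)
m=(g>170).astype(np.uint8); 
m[:, :250]=0; m[:160]=0; m[290:]=0
cs,h=cv2.findContours(m,cv2.RETR_CCOMP,cv2.CHAIN_APPROX_NONE)
for i,k in enumerate(cs):
    A=cv2.contourArea(k)
    if A<20: continue
    if h[0][i][3]>=0 :
        e=cv2.fitEllipse(k); p=ray(cal,*e[0],50); print('hole',np.round(e[0],1),np.round(e[1],1),A,p.round(1))
    else:
        r=cv2.minAreaRect(k); print('out',r,[ray(cal,*q,50).round(1) for q in cv2.boxPoints(r)])
# pad
mp=((im.max(2)<70)).astype(np.uint8); mp[:235]=0; mp[300:]=0; mp[:,:155]=0; mp[:,220:]=0
cs,_=cv2.findContours(mp,cv2.RETR_EXTERNAL,cv2.CHAIN_APPROX_NONE)
k=max(cs,key=cv2.contourArea); c,r=cv2.minEnclosingCircle(k); p=ray(cal,*c,6); print('pad',c,r,p, r/ (np.linalg.norm(proj(cal,p+[0,45,0])-proj(cal,p))))
```

```text
out ((355.2887878417969, 220.93838500976562), (154.4399871826172, 43.79999542236328), 16.260204315185547) [array([603.6,  70.4,  50. ]), array([678.5,  49.5,  50. ]), array([ 603.5, -212. ,   50. ]), array([ 529.3, -189.6,   50. ])]
hole [407.2 236.1] [10.  10.7] 82.0 [ 577.5 -161.9   50. ]
hole [380.  228.2] [12.7 13.7] 133.5 [ 591.1 -114.    50. ]
hole [352.8 220.3] [15.6 16. ] 195.0 [604.7 -66.2  50. ]
hole [325.5 212.3] [18.6 18.9] 273.0 [618.4 -18.1  50. ]
hole [298.3 204.4] [21.3 21.6] 359.0 [632.1  29.7  50. ]
pad (188.41549682617188, 269.8098449707031) 24.62311363220215 [517.62834459 228.61852535   6.        ] 0.9896536345108169
```

View pics/z1.png

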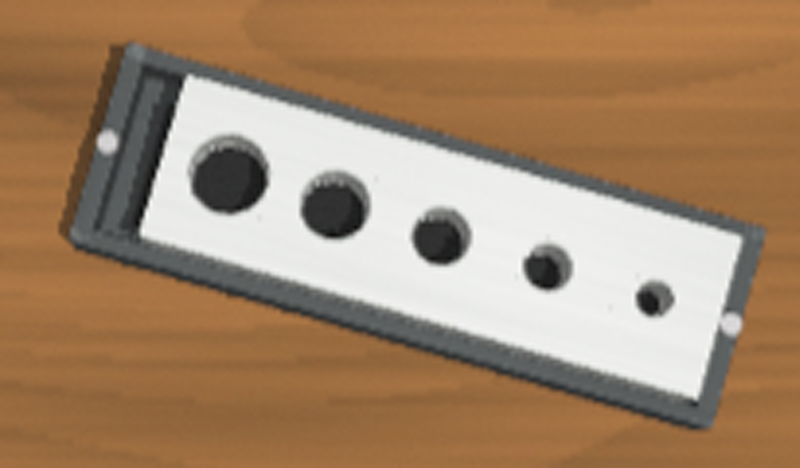

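View pics/z2.png

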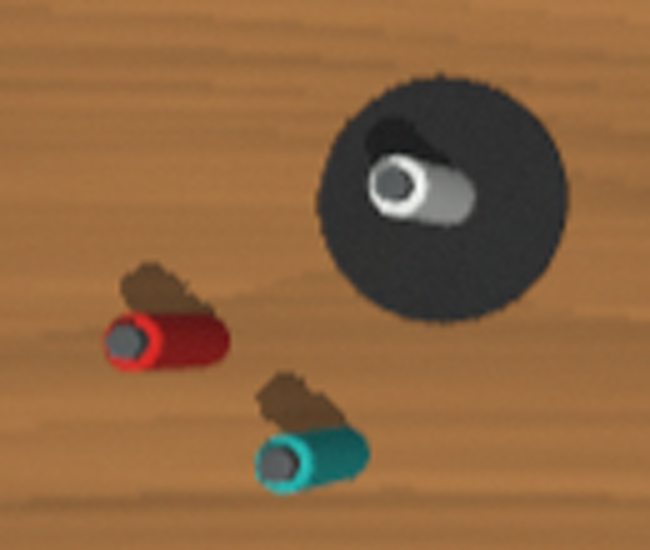

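View pics/z3.png

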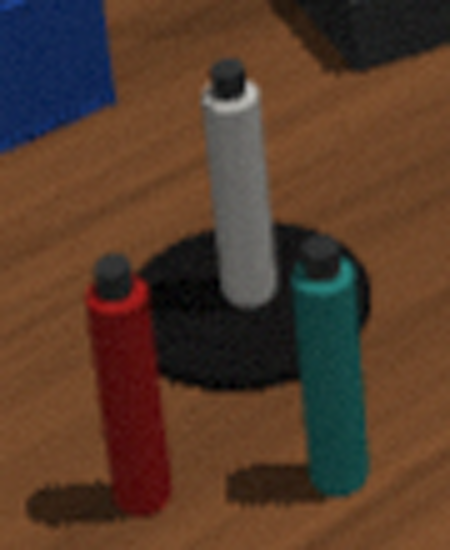

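Run:
```python
from h import *
im=cv2.cvtColor(cv2.imread('pics/top0.png'),cv2.COLOR_BGR2RGB)
si=cv2.cvtColor(cv2.imread('pics/side0.png'),cv2.COLOR_BGR2RGB)
cal=P('top'); cs_=P('side')
# body bright top ring, subpixel upsample
def ring(x0,y0,x1,y1,thr,z):
    c=im[y0:y1,x0:x1]; c=cv2.resize(c,None,fx=8,fy=8,interpolation=cv2.INTER_CUBIC)
    g=cv2.cvtColor(c,cv2.COLOR_RGB2GRAY); m=(g>thr).astype(np.uint8)
    k=max(cv2.findContours(m,0,1)[0],key=cv2.contourArea); k=cv2.convexHull(k)
    (u,v),(a,b),_=cv2.fitEllipse(k); u=(u+.5)/8-.5+x0; v=(v+.5)/8-.5+y0
    p=ray(cal,u,v,z); s=np.linalg.norm(proj(cal,p+[0,1,0])-proj(cal,p))
    print('ring',u,v,'dia mm',a/8/s,b/8/s,p)
for t in (170,190,205): ring(168,255,205,285,t,95)
for t in (190,205): ring(432,318,450,338,t,95); ring(480,320,500,342,t,95)
# body from side: width and axis
c=si[260:345,190:280].astype(int)
m=((c.min(2)>85)&(c.max(2)-c.min(2)<40)).astype(np.uint8)
k=max(cv2.findContours(m,0,1)[0],key=cv2.contourArea)
print(cv2.minAreaRect(k),cv2.boundingRect(k))
for z in (20,50,80):
    ee=[518,232,z]; u,v=proj(cs_,ee); row=np.where(m[int(round(v))-260]>0)[0]
    s=np.linalg.norm(proj(cs_,np.array(ee)+[5,1,0])-proj(cs_,ee)); 
    print('side z',z,'pred u',u,v,'obs',row.min()+190,row.max()+190,(row.min()+row.max())/2+190,'f/depth',cs_[0][0,0]/(cs_[1]@ee+cs_[2])[2])
f=proj(cal,[0,0,0]);print(f)
# frame outer/screws
for n,(u,v) in dict(s1=(240+107/3.9,160+142/3.9),s2=(240+731/3.9,160+324/3.9)).items(): print(n,ray(cal,u,v,36))
```

```text
ring 179.40087509155273 266.8991813659668 dia mm 18.739403871970985 19.369898616483155 [518.87918444 226.32083114  95.        ]
ring 179.36667823791504 266.9055233001709 dia mm 17.963335072395353 18.622443176514665 [518.86827088 226.37735952  95.        ]
ring 179.40737628936768 266.9858560562134 dia mm 16.899145147023376 18.203875895532512 [518.73492995 226.30668972  95.        ]
ring 440.61063289642334 331.573938369751 dia mm 29.98442454864883 149.0040123850182 [ 414.23485011 -208.39877779   95.        ]Traceback (most recent call last):
  File "<stdin>", line 14, in <module>
  File "<stdin>", line 10, in ring
cv2.error: OpenCV(4.12.0) /io/opencv/modules/imgproc/src/shapedescr.cpp:361: error: (-201:Incorrect size of input array) There should be at least 5 points to fit the ellipse in function 'fitEllipseNoDirect'
```

Run:
```python
from h import *
im=cv2.cvtColor(cv2.imread('pics/top0.png'),cv2.COLOR_BGR2RGB)
si=cv2.cvtColor(cv2.imread('pics/side0.png'),cv2.COLOR_BGR2RGB)
cal=P('top'); cs_=P('side')
c=si.astype(int)[260:345,215:255]
m=((c.min(2)>85)&(c.max(2)-c.min(2)<40)).astype(np.uint8)
for z in (20,50,80):
    ee=[518.8,226.4,z]; u,v=proj(cs_,ee); row=np.where(m[int(round(v))-260]>0)[0]
    fd=cs_[0][0,0]/(cs_[1]@ee+cs_[2])[2]
    print('side z',z,'pred u',u,v,'obs',row.min()+215,row.max()+215,'width mm',(row.max()-row.min()+1)/fd)
save(cv2.resize(im[290:360,400:510],None,fx=6,fy=6,interpolation=cv2.INTER_CUBIC),'z4.png')
u=[]
for (x,y) in [(272,172),(436,216),(422,270),(257,224)]: print(ray(cal,x,y,36).round(1))
for n,(u,v) in dict(s1=(240+107/3.9,160+142/3.9),s2=(240+731/3.9,160+324/3.9)).items(): print(n,ray(cal,u,v,36))
```

```text
side z 20 pred u 240.4719155003191 311.8271063244758 obs 235 244 width mm 18.12448775298857
side z 50 pred u 239.13825646724752 298.6089916637975 obs 234 242 width mm 16.045930598696025
side z 80 pred u 237.7596162121469 284.9450606920439 obs 232 241 width mm 17.533135799669257
[692.4  77.4  36. ]
[ 615.2 -216.    36. ]
[ 518.7 -190.1   36. ]
[598.6 103.   36. ]
s1 [648.21870999  85.05309317  36.        ]
s2 [ 566.59743111 -200.17872988   36.        ]
```

View pics/z4.png

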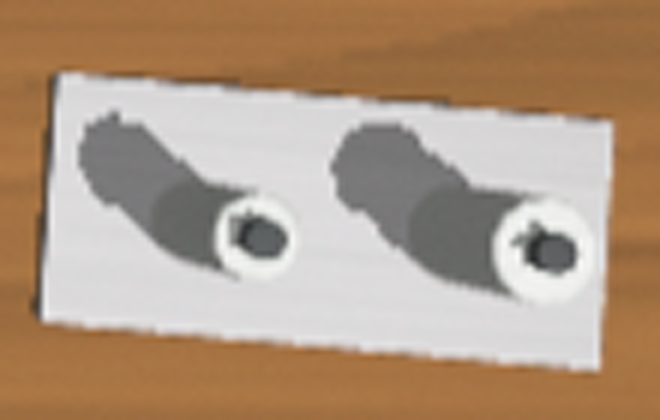

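```bash
cat >> h.py <<'E'
def yawinfo():
    s=env.get_state(); R=cv2.Rodrigues(np.array(s['tcp_rot']))[0]; return s,R
def tgt(pos,xdir=None,s=None):
    """pos world mm, xdir: world angle deg for tool x -> tool shift m, turn deg"""
    s,R=yawinfo(); d=R.T@(np.array(pos,float)-s['ee_pos'])/1000
    turn=None
    if xdir is not None:
        x=R.T@np.array([np.cos(np.radians(xdir)),np.sin(np.radians(xdir)),0]); turn=np.degrees(np.arctan2(x[1],x[0]))
    print('tool shift',d.round(4),'turn',turn, 't',s['t'],'pos',s['ee_pos'].round(2),'F',s['contact_force'].round(2),'open',round(s['opening'],3),'xang',np.degrees(np.arctan2(R[1,0],R[0,0])).round(2),'tilt z',R[:,2].round(4))
    return d,turn
E
python3 - <<'E'
from h import *
print(np.degrees(np.arctan2(191.6,54.6)))
tgt([480,-150,200],74.1); tgt([518.8,226.4,160],74.1)
E
```

```text
74.09410752601754
tool shift [-0.2586 -0.4266  0.0312] turn -149.50446158724526 t 0.15 pos [ 132.29 -507.77  230.8 ] F [ 0.25  0.9  -0.25] open 1.0 xang -75.4 tilt z [-1.0e-04  1.1e-03 -1.0e+00]
tool shift [-0.613  -0.559   0.0716] turn -149.50446158724526 t 0.15 pos [ 132.29 -507.77  230.8 ] F [ 0.25  0.9  -0.25] open 1.0 xang -75.4 tilt z [-1.0e-04  1.1e-03 -1.0e+00]
```

>>> {"api": "jog_arm", "payload": {"series": [[100,[-0.026,-0.043,0.003],3],[100,[-0.052,-0.086,0.006],6],[100,[-0.078,-0.129,0.009],9],[100,[-0.104,-0.172,0.012],12],[100,[-0.13,-0.215,0.015],15],[100,[-0.156,-0.257,0.018],18],[100,[-0.181,-0.299,0.021],21],[100,[-0.207,-0.341,0.024],24],[100,[-0.233,-0.384,0.028],27],[100,[-0.2586,-0.4266,0.031],30.5]], "newtons": 40}}

```text
t: 1.15
ee_pos: [480.8, -148.2, 199.9]
tcp_rot: [-1.89, 2.509, 0.002]
contact_force: [0.0, -0.7, 0.2]
opening: 0.999
```

Run:
```python
from h import *
tgt([470,226.4,170],-105.9)
tgt([518.8,226.4,170],-105.9)
```

```text
tool shift [-0.3571  0.1138  0.0303] turn -0.12612847204641 t 1.15 pos [ 480.83 -148.24  199.9 ] F [ 0.02 -0.67  0.18] open 0.999 xang -106.03 tilt z [-4.0e-04  1.1e-03 -1.0e+00]
tool shift [-0.3705  0.0669  0.0303] turn -0.12612847204641 t 1.15 pos [ 480.83 -148.24  199.9 ] F [ 0.02 -0.67  0.18] open 0.999 xang -106.03 tilt z [-4.0e-04  1.1e-03 -1.0e+00]
```

>>> {"api": "jog_arm", "payload": {"series": [[100,[-0.041,0.007,0.003],0],[100,[-0.082,0.015,0.007],0],[100,[-0.123,0.022,0.01],0],[100,[-0.165,0.03,0.013],0],[100,[-0.206,0.037,0.017],0],[100,[-0.247,0.045,0.02],0],[100,[-0.288,0.052,0.023],0],[100,[-0.329,0.059,0.027],0],[100,[-0.3705,0.067,0.03],0],[100,[-0.3705,0.067,0.03],0]]}}

```text
t: 2.15
ee_pos: [518.1, 230.9, 169.4]
tcp_rot: [-1.896, 2.505, 0.004]
contact_force: [0.2, -0.1, 0.6]
opening: 1.0
```

Run:
```python
from h import *
tgt([518.8,226.4,56.3],-105.9)
cal=P('wrist'); im=env.camera('wrist'); save(im,'w1.png')
print([proj(cal,[518.8,226.4,z]) for z in (6,95,106)], [proj(cal,[591.1,-114,50])])
```

```text
tool shift [ 0.0044 -0.0021  0.1131] turn 0.14719687925753375 t 2.15 pos [518.07 230.92 169.38] F [ 0.16 -0.1   0.59] open 1.0 xang -105.75 tilt z [-0.0012  0.0024 -1.    ]
[array([326.03091117, 208.37852343]), array([327.82156987, 244.72651446]), array([328.13939503, 251.17794261])] [array([880.3923519 , -56.55469506])]
```

View pics/w1.png

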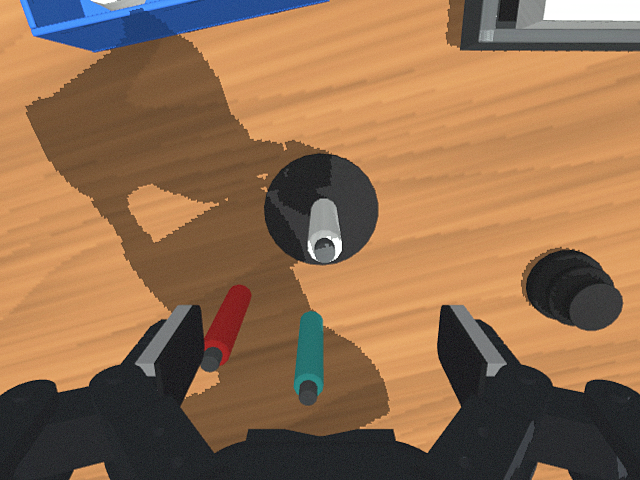

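The wrist view shows the mandrel top at (324,246), against a prediction of (328,248). That is within 2 mm. The red (240,290) and teal (312,317) look-alikes are clear of the fingers. I'll descend.

>>> {"api": "jog_arm", "payload": {"series": [[100,[0.0034,-0.002,0.01],0],[100,[0.0034,-0.002,0.025],0],[100,[0.0034,-0.002,0.04],0],[100,[0.0034,-0.002,0.055],0],[100,[0.0034,-0.002,0.07],0],[100,[0.0034,-0.002,0.085],0],[100,[0.0034,-0.002,0.1],0],[100,[0.0034,-0.002,0.115],0],[100,[0.0034,-0.002,0.122],0],[100,[0.0034,-0.002,0.122],0]]}}

```text
t: 3.2
ee_pos: [518.2, 223.5, 46.3]
tcp_rot: [1.891, -2.505, -0.004]
contact_force: [-0.2, 0.6, -0.1]
opening: 0.999
```

Run:
```python
from h import *
tgt([518.8,227.4,47.3],-105.9)
cal=P('wrist'); im=env.camera('wrist'); save(im,'w2.png')
print([proj(cal,[518.8,226.4,z]) for z in (6,95,106)])
```

```text
tool shift [-0.0039  0.0005 -0.001 ] turn 0.010260842332252657 t 3.2 pos [518.22 223.54  46.27] F [-0.2   0.6  -0.14] open 0.999 xang -105.89 tilt z [-4.1e-03  1.0e-04 -1.0e+00]
[array([314.30816228, 270.83297638]), array([310.04873536, 392.67890747]), array([309.03029398, 421.8126245 ])]
```

View pics/w2.png

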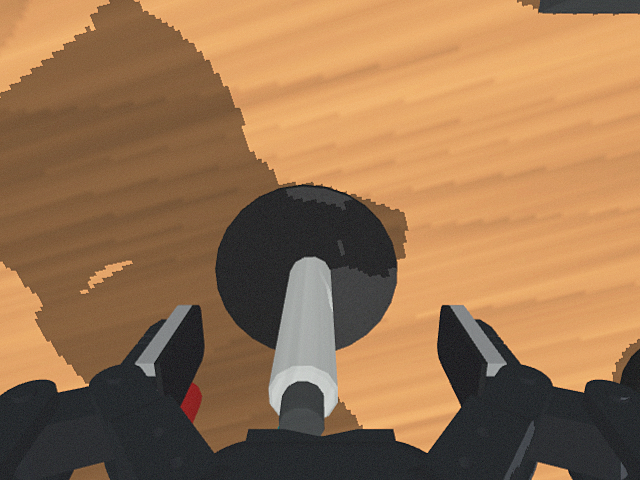

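The mandrel stands about 5 mm left of the finger centre, with its top at (303,395) and its foot at (312,268). I'll shift -5 mm in x and close.

>>> {"api": "jog_arm", "payload": {"series": [[100,[-0.0025,0.0003,-0.001],0],[100,[-0.005,0.0005,-0.001],0],[100,[-0.005,0.0005,-0.001],0],[100,[-0.005,0.0005,-0.001],0],[70,[-0.005,0.0005,-0.001],0],[50,[-0.005,0.0005,-0.001],0],[40,[-0.005,0.0005,-0.001],0],[35,[-0.005,0.0005,-0.001],0],[30,[-0.005,0.0005,-0.001],0],[28,[-0.005,0.0005,-0.001],0]], "newtons": 30}}

```text
t: 4.25
ee_pos: [519.7, 228.9, 48.1]
tcp_rot: [1.893, -2.505, -0.003]
contact_force: [-0.3, -0.5, 0.3]
opening: 0.278
```

Run:
```python
from h import *
tgt([518.8,227.4,47.3],-105.9)
cal=P('wrist'); im=env.camera('wrist'); save(im,'w3.png')
```

```text
tool shift [0.0017 0.0004 0.0008] turn 0.033773607408354694 t 4.25 pos [519.65 228.9   48.14] F [-0.34 -0.46  0.33] open 0.278 xang -105.87 tilt z [-2.5e-03  5.0e-04 -1.0e+00]
```

View pics/w3.png

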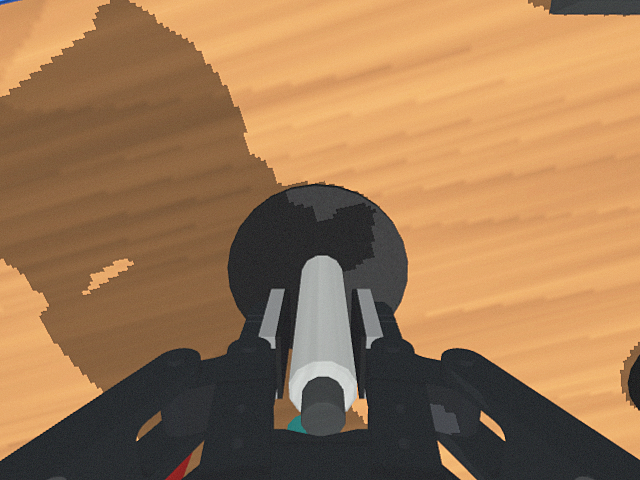

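The mandrel is centred between the pads. I'll close, then lift.

>>> {"api": "jog_arm", "payload": {"series": [[24,[0,0,0],0],[15,[0,0,0],0],[10,[0,0,0],0],[10,[0,0,0],0],[10,[0,0,-0.001],0],[10,[0,0,-0.006],0],[10,[0,0,-0.016],0],[10,[0,0,-0.031],0],[10,[0,0,-0.051],0],[10,[0,0,-0.06],0]], "newtons": 50}}

```text
t: 5.3
ee_pos: [520.8, 229.2, 110.5]
tcp_rot: [-1.893, 2.506, 0.001]
contact_force: [0.6, 0.5, -1.4]
opening: 0.224
```

Run:
```python
from h import *
tgt([591.1,-114,105],-105.9)
cal=P('wrist'); im=env.camera('wrist'); save(im,'w4.png')
```

```text
tool shift [ 0.3109 -0.1614  0.0051] turn 0.03304621829588471 t 5.3 pos [520.81 229.21 110.54] F [ 0.61  0.51 -1.43] open 0.224 xang -105.87 tilt z [ 7.0e-04  1.6e-03 -1.0e+00]
```

View pics/w4.png

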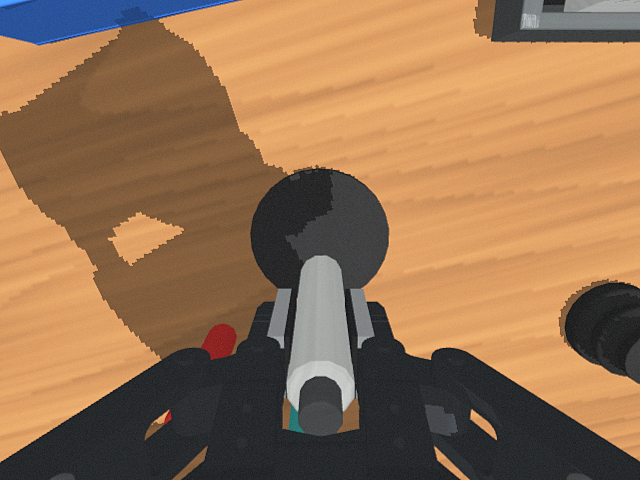

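Run:
```python
from h import *
im=cv2.cvtColor(cv2.imread('pics/w4.png'),cv2.COLOR_BGR2RGB)
s,R=yawinfo(); cal=P('wrist')
p=s['ee_pos']
for dz in (42.1,-46.9,-57.9): print(dz,proj(cal,p+R[:,2]*dz))
# far edge of foot
for r in (10,8.5):print('far edge',[proj(cal,p+R@np.array([0,y,42.1 if r<9 else 39.1])) for y in (-r,r)])
save(cv2.resize(im[240:450,260:380],None,fx=2.8,fy=2.8,interpolation=cv2.INTER_CUBIC),'z5.png')
```

```text
42.1 [320.310217   269.32291434]
-46.9 [320.25778929 387.18606921]
-57.9 [320.24533957 415.17439261]
far edge [array([320.29418497, 252.33405397]), array([320.32375281, 290.3662789 ])]
far edge [array([320.29769065, 253.16471391]), array([320.32243446, 285.0826474 ])]
```

View pics/z5.png

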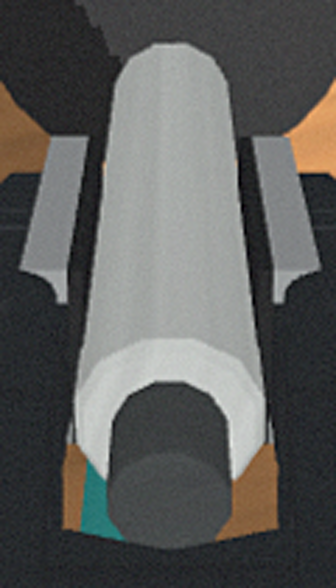

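>>> {"api": "jog_arm", "payload": {"series": [[10,[0.01,-0.005,0],0],[10,[0.045,-0.023,0],0],[10,[0.085,-0.044,0],0],[10,[0.125,-0.065,0],0],[10,[0.165,-0.086,0],0],[10,[0.205,-0.106,0],0],[10,[0.24,-0.125,0],0],[10,[0.27,-0.14,0],0],[10,[0.295,-0.153,0],0],[10,[0.311,-0.161,0],0]]}}

```text
t: 6.35
ee_pos: [590.6, -116.7, 109.8]
tcp_rot: [-1.89, 2.507, 0.002]
contact_force: [0.3, -0.9, -0.9]
opening: 0.221
```

Run:
```python
from h import *
tgt([591.1,-114,105],-105.9)
cal=P('wrist'); im=env.camera('wrist'); save(im,'w5.png')
```

```text
tool shift [-0.0027  0.0003  0.0048] turn -0.08634165314133516 t 6.35 pos [ 590.6  -116.65  109.82] F [ 0.32 -0.87 -0.85] open 0.221 xang -105.99 tilt z [ 9.0e-04  1.9e-03 -1.0e+00]
```

View pics/w5.png

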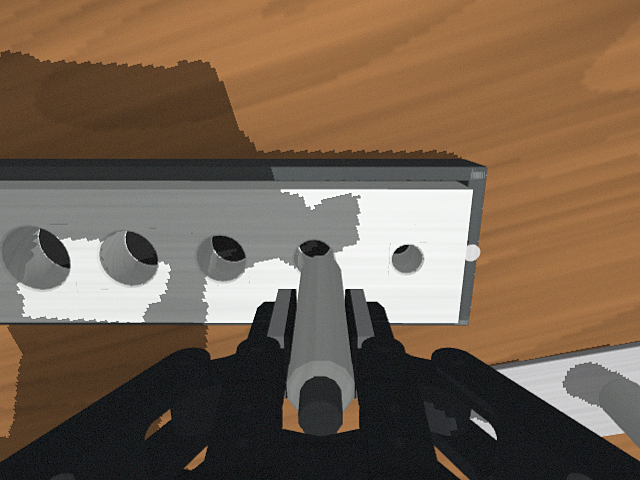

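Run:
```python
from h import *
im=cv2.cvtColor(cv2.imread('pics/w5.png'),cv2.COLOR_BGR2RGB)
s,R=yawinfo(); cal=P('wrist'); p=s['ee_pos']; print(s['t'],p)
save(cv2.resize(im[220:300,180:450],None,fx=2.9,fy=2.9,interpolation=cv2.INTER_CUBIC),'z6.png')
for n,(u,v) in dict(h15=(408,258.5),h25=(221.3,257.7),h30=(128.5,257.5)).items():
    w=ray(cal,u,v,50); print(n,w.round(1),'tool',(R.T@(w-p)).round(1))
for y in (-8.5,):print('far edge',proj(cal,p+R@np.array([0,y,42.1])),proj(cal,p+R@np.array([0,0,42.1])))
```

```text
6.4 [ 591.1470946  -118.46145742  109.94923012]
h15 [ 577.3 -163.6   50. ] tool [47.2  1.  59.9]
h25 [605.5 -67.   50. ] tool [-53.3   0.5  60. ]
h30 [619.5 -19.   50. ] tool [-103.3    0.4   60.1]
far edge [320.2734792  253.14925011] [320.28667327 269.30696586]
```

View pics/z6.png

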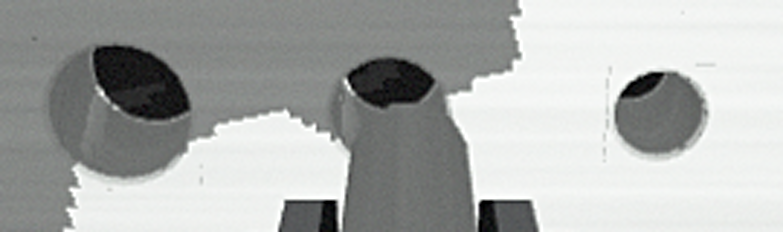

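>>> {"api": "jog_arm", "payload": {"series": [[10,[-0.003,0,0.004],0],[10,[-0.0043,-0.001,0.008],0],[10,[-0.0043,-0.001,0.0125],0],[10,[-0.0043,-0.001,0.0125],0],[10,[-0.0043,-0.001,0.0125],0],[10,[-0.0043,-0.001,0.0125],0],[10,[-0.0043,-0.001,0.0125],0],[10,[-0.0043,-0.001,0.0125],0],[10,[-0.0043,-0.001,0.0125],0],[10,[-0.0043,-0.001,0.0125],0]]}}

```text
t: 7.4
ee_pos: [593.3, -114.7, 97.5]
tcp_rot: [-1.889, 2.508, -0.001]
contact_force: [-0.6, -0.4, -0.1]
opening: 0.217
```

Run:
```python
from h import *
tgt([591.9,-114.1,97],-105.9)
s,R=yawinfo(); cal=P('wrist'); p=s['ee_pos']; im=env.camera('wrist'); save(im,'w6.png')
save(cv2.resize(im[220:300,180:450],None,fx=2.9,fy=2.9,interpolation=cv2.INTER_CUBIC),'z7.png')
tgt([591.9,-114.1,97],-105.9)
for y in (-10,-8.5,0):print(proj(cal,p+R@np.array([0,y,42.1])))
np.savez('w6.npz',K=cal[0],Rc=cal[1],t=cal[2],p=p,R=R)
```

```text
tool shift [-0.0002  0.0015  0.0005] turn -0.13945035917853252 t 7.4 pos [ 593.31 -114.67   97.53] F [-0.64 -0.41 -0.12] open 0.217 xang -106.04 tilt z [ 1.8e-03  7.0e-04 -1.0e+00]
tool shift [-0.0001  0.0015  0.0005] turn -0.14163053876022444 t 7.45 pos [ 593.29 -114.65   97.49] F [ 0.27 -0.05 -0.68] open 0.222 xang -106.04 tilt z [ 1.8e-03  7.0e-04 -1.0e+00]
[320.31886992 250.28287092]
[320.32122392 253.17679477]
[320.33436734 269.33485993]
```

View pics/w6.png

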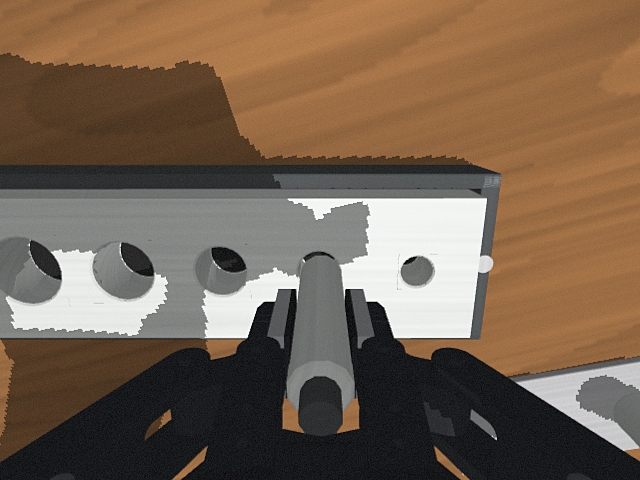

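View pics/z7.png

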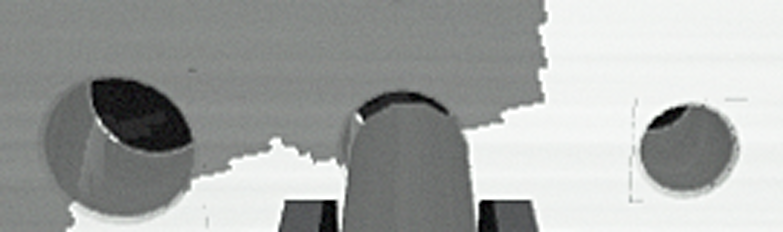

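Run:
```python
from h import *
d=np.load('w6.npz'); cal=(d['K'],d['Rc'],d['t']); p,R=d['p'],d['R']
for n,(u,v) in dict(h15=(417.9,271.2),h25=(221.2,270.8),h20top=(180+403/2.9,220+92/2.9),foot=(180+402/2.9,220+104/2.9)).items():
    w=ray(cal,u,v,55.4 if n=='foot' else 50); print(n,w.round(1),'tool',(R.T@(w-p)).round(2))
```

```text
h15 [ 576.5 -161.6   50. ] tool [49.83  3.23 47.47]
h25 [604.5 -65.1  50. ] tool [-50.66   2.99  47.59]
h20top [ 600.6 -116.    50. ] tool [-0.68 -7.32 47.54]
foot [ 600.4 -115.8   55.4] tool [-0.84 -7.09 42.14]
```

The hole_20 rim top edge at (319,252) sits just beyond the mandrel foot edge at (319,256). The hole centre is therefore about 1.8 mm towards tool +y from the mandrel axis. I'll correct that, then lower gently.

>>> {"api": "jog_arm", "payload": {"series": [[10,[-0.0002,0.001,0],0],[10,[-0.0002,0.0018,0],0],[10,[-0.0002,0.0018,0.002],0],[10,[-0.0002,0.0018,0.0035],0],[10,[-0.0002,0.0018,0.005],0],[10,[-0.0002,0.0018,0.006],0],[10,[-0.0002,0.0018,0.007],0],[10,[-0.0002,0.0018,0.008],0],[10,[-0.0002,0.0018,0.008],0],[10,[-0.0002,0.0018,0.008],0]]}}

```text
t: 8.45
ee_pos: [591.7, -114.0, 89.5]
tcp_rot: [-1.889, 2.508, -0.001]
contact_force: [-0.2, 0.2, -0.9]
opening: 0.22
```

Run:
```python
from h import *
tgt([591.5,-113.6,89.5],-105.9)
s,R=yawinfo(); cal=P('wrist'); p=s['ee_pos']; im=env.camera('wrist'); save(im,'w7.png'); print(s['moment'])
save(cv2.resize(im[220:300,180:450],None,fx=2.9,fy=2.9,interpolation=cv2.INTER_CUBIC),'z8.png')
tgt([591.5,-113.6,89.5],-105.9)
```

```text
tool shift [-0.0003  0.0002 -0.    ] turn -0.14200154289689437 t 8.45 pos [ 591.65 -113.96   89.49] F [-0.17  0.18 -0.88] open 0.22 xang -106.04 tilt z [ 1.8e-03  7.0e-04 -1.0e+00]
[0.03248863 0.06092951 0.00335709]
tool shift [-0.0003  0.0003  0.    ] turn -0.13981269954125072 t 8.5 pos [ 591.67 -113.96   89.53] F [-0.54  0.03 -0.27] open 0.22 xang -106.04 tilt z [ 1.9e-03  7.0e-04 -1.0e+00]
```

View pics/z8.png

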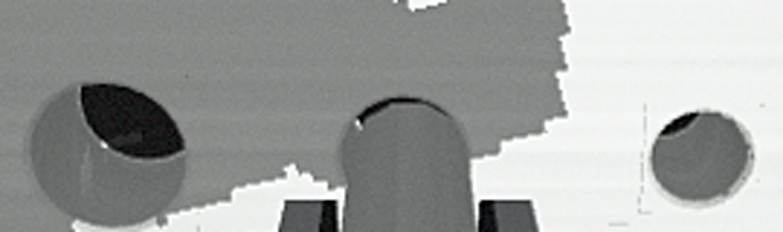

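No contact force yet, and the mandrel looks centred (404 against 405). I'll keep lowering.

>>> {"api": "jog_arm", "payload": {"series": [[10,[0,0,0.0005],0],[10,[0,0,0.001],0],[10,[0,0,0.0015],0],[10,[0,0,0.002],0],[10,[0,0,0.0025],0],[10,[0,0,0.003],0],[10,[0,0,0.0035],0],[10,[0,0,0.004],0],[10,[0,0,0.004],0],[10,[0,0,0.004],0]]}}

```text
t: 9.5
ee_pos: [591.7, -113.9, 85.5]
tcp_rot: [-1.889, 2.508, -0.001]
contact_force: [0.1, 1.5, -0.5]
opening: 0.221
```

Run:
```python
from h import *
tgt([591.5,-113.6,85.5],-105.9)
s,R=yawinfo(); im=env.camera('wrist'); save(im,'w8.png'); print(s['moment'])
save(cv2.resize(im[220:300,180:450],None,fx=2.9,fy=2.9,interpolation=cv2.INTER_CUBIC),'z9.png')
tgt([591.5,-113.6,85.5],-105.9)
```

```text
tool shift [-0.0002  0.0002 -0.    ] turn -0.13900509109862932 t 9.5 pos [ 591.67 -113.85   85.45] F [ 0.1   1.51 -0.54] open 0.221 xang -106.04 tilt z [ 1.8e-03  8.0e-04 -1.0e+00]
[ 0.30456145 -0.03887564 -0.0045818 ]
tool shift [-0.0002  0.0002 -0.    ] turn -0.14094770936954046 t 9.55 pos [ 591.67 -113.85   85.47] F [-0.44  1.44 -0.07] open 0.22 xang -106.04 tilt z [ 1.8e-03  9.0e-04 -1.0e+00]
```

View pics/z9.png

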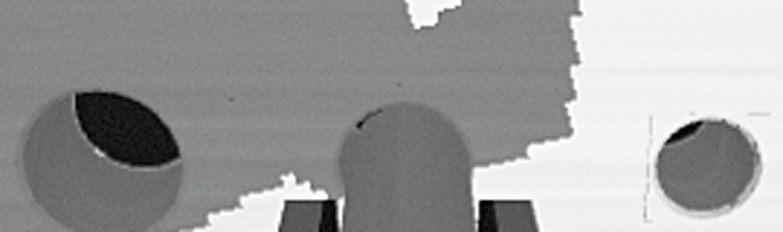

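It is in the hole, with a light side force of +1.5 N in world y. I'll ease 0.4 mm that way and go on down.

>>> {"api": "jog_arm", "payload": {"series": [[10,[-0.0004,0,0.001],0],[10,[-0.0004,0,0.002],0],[10,[-0.0004,0,0.003],0],[10,[-0.0004,0,0.004],0],[10,[-0.0004,0,0.005],0],[10,[-0.0004,0,0.006],0],[10,[-0.0004,0,0.007],0],[10,[-0.0004,0,0.008],0],[10,[-0.0004,0,0.008],0],[10,[-0.0004,0,0.008],0]]}}

```text
t: 10.55
ee_pos: [591.8, -113.5, 77.5]
tcp_rot: [-1.889, 2.508, -0.001]
contact_force: [0.1, 0.2, -1.1]
opening: 0.221
```

Run:
```python
from h import *
tgt([591.5,-113.6,77.5],-105.9)
print(env.get_state()['moment'])
```

```text
tool shift [ 0.0002  0.0002 -0.    ] turn -0.13611209501529115 t 10.55 pos [ 591.78 -113.48   77.46] F [ 0.13  0.24 -1.07] open 0.221 xang -106.04 tilt z [ 1.8e-03  8.0e-04 -1.0e+00]
[-0.01723802  0.0599947   0.02424643]
```

>>> {"api": "jog_arm", "payload": {"series": [[10,[0,0,0.0015],0],[10,[0,0,0.003],0],[10,[0,0,0.0045],0],[10,[0,0,0.006],0],[10,[0,0,0.0075],0],[10,[0,0,0.009],0],[10,[0,0,0.0105],0],[10,[0,0,0.012],0],[10,[0,0,0.012],0],[10,[0,0,0.012],0]]}}

```text
t: 11.55
ee_pos: [591.8, -113.5, 65.4]
tcp_rot: [-1.889, 2.508, -0.0]
contact_force: [-0.7, -0.3, -1.0]
opening: 0.219
```

Run:
```python
from h import *
tgt([591.5,-113.6,65.5],-105.9)
print(env.get_state()['moment'])
```

```text
tool shift [ 0.0002  0.0002 -0.0001] turn -0.1403897914997069 t 11.55 pos [ 591.77 -113.47   65.42] F [-0.7  -0.28 -1.01] open 0.219 xang -106.04 tilt z [ 1.7e-03  9.0e-04 -1.0e+00]
[ 0.013143   -0.02021184  0.00868067]
```

Down gently until the floor is felt. I expect that at a TCP height of about 62.

>>> {"api": "jog_arm", "payload": {"series": [[10,[0,0,0.0005],0],[10,[0,0,0.001],0],[10,[0,0,0.0015],0],[10,[0,0,0.002],0],[10,[0,0,0.0025],0],[10,[0,0,0.003],0],[10,[0,0,0.0035],0],[10,[0,0,0.0038],0],[10,[0,0,0.0038],0],[10,[0,0,0.0038],0]]}}

```text
t: 12.55
ee_pos: [591.9, -113.5, 61.8]
tcp_rot: [-1.889, 2.508, -0.001]
contact_force: [0.3, 1.2, 1.5]
opening: 0.217
```

Run:
```python
from h import *
tgt([591.5,-113.6,61.5],-105.9)
print(env.get_state()['moment'])
```

```text
tool shift [0.0002 0.0003 0.0003] turn -0.1408756982616118 t 12.55 pos [ 591.88 -113.48   61.79] F [0.32 1.25 1.52] open 0.217 xang -106.04 tilt z [ 1.9e-03  8.0e-04 -1.0e+00]
[ 0.01731844  0.08095486 -0.00756487]
```

>>> {"api": "jog_arm", "payload": {"series": [[10,[0,0,0.0003],0],[10,[0,0,0.0006],0],[10,[0,0,0.0009],0],[10,[0,0,0.001],0],[10,[0,0,0.001],0],[10,[0,0,0.001],0],[10,[0,0,0.001],0],[10,[0,0,0.001],0],[10,[0,0,0.001],0],[10,[0,0,0.001],0]]}}

```text
t: 13.55
ee_pos: [591.9, -113.5, 60.8]
tcp_rot: [-1.888, 2.508, -0.001]
contact_force: [-0.9, 0.5, 4.2]
opening: 0.216
```

Run:
```python
from h import *
tgt([591.5,-113.6,61.5],-105.9)
print(env.get_state()['moment'])
im=env.camera('wrist'); save(im,'w10.png')
tgt([591.5,-113.6,61.5],-105.9)
```

```text
tool shift [ 0.0002  0.0004 -0.0007] turn -0.14314729744320742 t 13.55 pos [ 591.91 -113.51   60.84] F [-0.85  0.46  4.23] open 0.216 xang -106.04 tilt z [ 2.e-03  7.e-04 -1.e+00]
[ 0.04030796  0.20808273 -0.01476299]
tool shift [ 0.0002  0.0004 -0.0007] turn -0.1393399043315075 t 13.6 pos [ 591.91 -113.48   60.84] F [-1.67  0.85  3.62] open 0.219 xang -106.04 tilt z [ 2.e-03  8.e-04 -1.e+00]
```

View pics/w10.png

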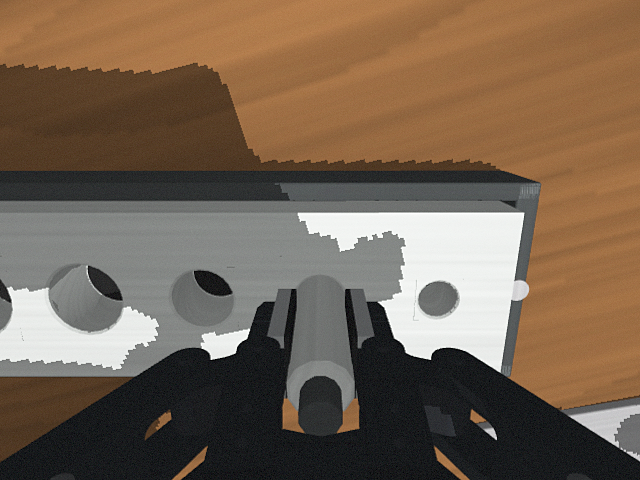

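The stiffness of about 2.7 N/mm matches the plate springs, and contact came at a TCP height of about 62 as predicted. So the mandrel is on the floor of the hole. I'll ease up and open.

>>> {"api": "jog_arm", "payload": {"series": [[10,[0,0,-0.0005],0],[10,[0,0,-0.001],0],[10,[0,0,-0.001],0],[23,[0,0,-0.001],0],[25,[0,0,-0.001],0],[27,[0,0,-0.001],0],[30,[0,0,-0.001],0],[40,[0,0,-0.001],0],[50,[0,0,-0.001],0],[60,[0,0,-0.001],0]], "newtons": 20}}

```text
t: 14.6
ee_pos: [591.9, -113.5, 61.8]
tcp_rot: [-1.889, 2.508, -0.001]
contact_force: [-0.2, 0.9, 0.6]
opening: 0.601
```

Run:
```python
from h import *
tgt([591.5,-113.6,61.5],-105.9)
im=env.camera('wrist'); save(im,'w11.png')
```

```text
tool shift [0.0002 0.0003 0.0003] turn -0.13734836169372783 t 14.6 pos [ 591.89 -113.47   61.82] F [-0.21  0.87  0.59] open 0.601 xang -106.04 tilt z [ 2.e-03  8.e-04 -1.e+00]
```

View pics/w11.png

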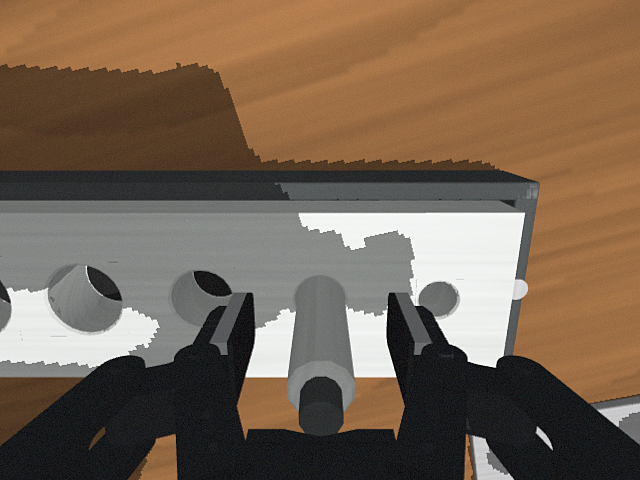

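The mandrel stands free in the hole. I'll retreat straight up.

>>> {"api": "jog_arm", "payload": {"series": [[90,[0,0,0],0],[100,[0,0,-0.002],0],[100,[0,0,-0.01],0],[100,[0,0,-0.025],0],[100,[0,0,-0.045],0],[100,[0,0,-0.065],0],[100,[0,0,-0.085],0],[100,[0,0,-0.105],0],[100,[0,0,-0.125],0],[100,[0,0,-0.14],0]]}}

```text
t: 15.65
ee_pos: [592.0, -113.7, 204.1]
tcp_rot: [-1.888, 2.507, -0.004]
contact_force: [0.3, -0.4, 0.1]
opening: 0.998
```

>>> {"api": "jog_arm", "payload": {"series": [[100,[0,-0.01,0],0],[100,[0,0.02,0],0],[100,[0,0.05,0],0],[100,[0,0.08,0],0],[100,[0,0.11,0],0],[100,[0,0.14,0],0],[100,[0,0.16,0],0],[100,[0,0.17,0],0],[100,[0,0.17,0],0],[100,[0,0.17,0],0]]}}

```text
t: 16.65
ee_pos: [429.6, -67.1, 204.0]
tcp_rot: [-1.887, 2.506, -0.006]
contact_force: [0.4, -0.1, -0.2]
opening: 0.997
```

Run:
```python
from h import *
tgt([591.5,-113.6,61.5],-105.9)
for n in ('wrist','top','side'):
    cal=P(n); im=env.camera(n); save(im,n+'F.png')
    print(n,[proj(cal,[590.9,-113.6,z]).round(1) for z in (50,109,120)])
    if n=='side': save(cv2.resize(im[170:290,220:400],None,fx=4,fy=4,interpolation=cv2.INTER_CUBIC),'sideFz.png')
    if n=='top': save(cv2.resize(im[160:280,240:440],None,fx=3.9,fy=3.9,interpolation=cv2.INTER_CUBIC),'topFz.png')
```

```text
tool shift [ 1.000e-04 -1.676e-01  1.434e-01] turn -0.14534683353001468 t 16.65 pos [429.57 -67.12 203.96] F [ 0.43 -0.12 -0.19] open 0.997 xang -106.04 tilt z [ 5.9e-03 -6.0e-04 -1.0e+00]
wrist [array([320.6, -38.7]), array([320.5, -81.4]), array([320.5, -92.1])]
top [array([379.8, 228.3]), array([384.3, 224.4]), array([385.2, 223.6])]
side [array([337.1, 218.6]), array([337.5, 195.1]), array([337.6, 190.6])]
```

View pics/topF.png

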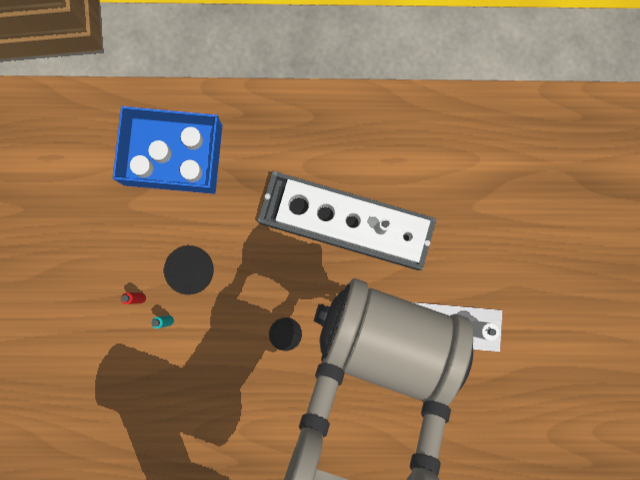

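View pics/sideFz.png

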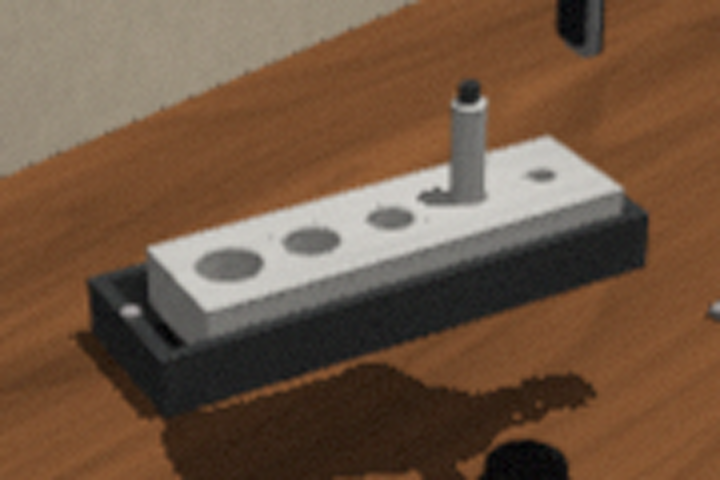

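View pics/wristF.png

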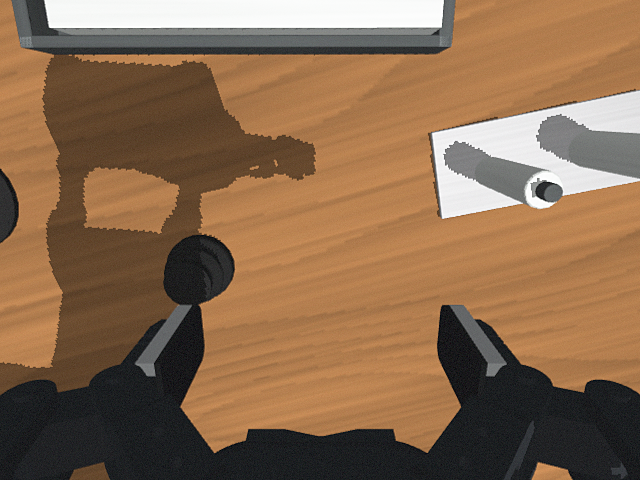

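In the side view the spigot top is at (337.5,190.5), against (337.6,190.6) predicted for a mandrel fully home. It is upright in hole_20, and everything else is in its place.

```bash
python3 -c "
from bench import env
print(env.get_state()['t']); print(env.job_done())"
```

```text
16.8
the job is handed in; nothing more can be done
None
```

The 20 mm mandrel from the round pad now stands upright in hole_20, fully home on the floor of the hole. I handed the job in at 16.8 s, with the gripper clear of everything.

- **Which mandrel and hole:** its measured width fitted the 20 mm mandrel, and the two on the tray looked like the 25 and 30 mm ones. The plate is clamped about 9 mm towards the small-hole end, and I located hole_20 in the top and wrist images.
- **Lowering it in:** it went in with at most about 1.5 N of side force, which I relieved by shifting 0.4 mm. I pressed on the floor until the force read 4.2 N, which I estimate pushed the plate down 1 to 2 mm. The force rose about 2.7 N per mm, as the plate springs should, and contact came at the expected height.
- **Last checks:** in the final side view the spigot top is within 0.2 pixel of where a fully seated mandrel should be. The look-alikes, bumper and bin look unmoved. One tray mandrel was partly hidden by the arm in the top view, but the wrist view shows both still standing on the tray.
- **Disagreements:** the top and wrist cameras differed by up to about 2 mm on the mandrel's position. Some pose readings also shifted because the arm was still settling when I took them. I corrected for both before gripping and inserting.

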